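Dial the code of the key safe

TASK

Set the code lock on the grey key safe behind the screens to three and five: roll the left wheel until its three-dot face lies squarely on top, and the right wheel until its five-dot face does (left and right as seen from the robot, at the side with the door). Leave both wheels standing there.

Things in the scene. Friction and masses are not known exactly. Their poses are not given: they have to be found in the camera images.
- key_safe: Grey steel key safe, 150 x 150 x 220 mm, fixed to the desk; origin under its centre; x axis away from its door, which is on the robot's side, y axis to the left. Two black code wheels stand half sunk in its top, 40 mm left and right of the middle. Steel cheeks beside them end 26 mm above the axle. Between it and the robot stand two screens, up to 0.55 m high: reach it over their tops.
- left_hub (a point): Centre of the left wheel, on its axle 226 mm above the desk; turns with it. Own y axis: along the level axle, from right wheel to left (hubs 80 mm apart). Own z axis: out through the middle of its face with three dots, so straight up when that face is on top. Drum: six flat faces with 1 to 6 white dots, 28 mm from the axle (corners 32), 34 mm wide.
- right_hub (a point): Centre of the right wheel, on its axle 226 mm above the desk; turns with it. Own y axis: along the level axle, from right wheel to left (hubs 80 mm apart). Own z axis: out through the middle of its face with five dots, so straight up when that face is on top. On each corner a flat fin, 6 mm thick, reaches 56 mm from the axle; fins lean 30 degrees each side of a set face.
- left_wheel (a joint): Angle of the left wheel (rad): 0 with its one-dot face up; grows as the wheel's top moves along the safe's x axis, away from the door; each 1.047 brings up one dot more, three dots at 2.094. Turns endlessly both ways with about 1 N at a fin, no click stops, stays where left. Drum and fins are alike on both wheels.
- right_wheel (a joint): Angle of the right wheel (rad): 0 with its one-dot face up; grows as the wheel's top moves along the safe's x axis, away from the door; each 1.047 brings up one dot more, five dots at 4.189. Turns endlessly both ways with about 1 N at a fin, no click stops, stays where left. 

How it is judged (in metres and radians):
At the end, for the whole second after the job is handed in: The left wheel's three-dot face and the right wheel's five-dot face are both on top, each level within 15 degrees (0.26 rad), and both wheels are at rest (angle between each of left_hub, right_hub's own z axis and vertical below 0.26 rad and velocity of joint left_wheel between -0.1 and 0.1 rad/s and velocity of joint right_wheel between -0.1 and 0.1 rad/s); the robot touches nothing.
It also fails if it takes over 38 s, if anything falls off the work surface, if the arm or the gripper's body presses on something with over 40 N, if the wrist force passes 120 N, or if a joint passes its speed limit or range.

ROBOT

A 7-joint arm with a two-finger parallel gripper is mounted at the origin on a cart in front of the work surface, level with it; the furniture and walls round the work are solid. World frame = base frame: x ahead of the robot, y to its left, z up, the work surface at z = 0. Lengths are in mm, angles in rad, forces in N, time in s.
With the tool pointing down it reaches from about 425 to 950 mm from the base axis. Payload 4.7 kg.
Tool frame: the origin (TCP) lies midway between the tips of the shut fingers; the grasp point (between the pads) lies ctrl.grip_point_offset behind it (ctrl.grip_point_offset is the distance from the TCP to the grasp point, in mm); z points along the fingers, y is the line along which they close (so a half turn about z gives the same grasp; the last joint's range is limited). The gripper opens to 85 mm and grips with 20 to 120 N. Pads are 22 mm wide; open, the fingers measure 114 mm over their backs; the gripper's body (76 mm by 85 mm) begins 54 mm behind the grasp point. The pads swing forward as they close: fully open they stand 13 mm farther back than shut.
Start: joints at [1.083, 0.469, -0.049, 1.532, 0.024, 1.141, -0.082], TCP at [298.986, -605.191, 231.335] pointing down, gripper open.
Joint ranges: [-2.59, 2.59], [-0.33, 1.99], [-1.39, 1.29], [0.1, 2.45], [-1.04, 4.18], [0.21, 1.99], [-2.66, 2.66]. Speed limits (rad/s): [2.57, 2.57, 3.14, 3.14, 3.14, 3.14, 3.14].

INTERFACE

Orientations are given as [roll, pitch, yaw] about the fixed x, y, z axes, in that order (R = Rz(yaw) Ry(pitch) Rx(roll)).
In Python, from plant import ctrl gives the robot as it stands.
- The arm moves only by the shell command python3 -m inch 'ROWS'. ROWS is JSON, a list of rows, each a list of 7 numbers: the shift along the tool's x, y, z in mm, then the turn, a rotation vector about the tool's x, y, z in degrees, then the closure, from 0 (fully open) to 1 (shut). A call has 1 to 20 rows; each row is the pose to reach, as a shift and turn from the pose commanded when the call began, along the tool's axes at that moment; what a row does not reach only later rows make up. A row lasts 1/10 s, in which the tool goes at most 50 mm and 8.59 degrees, less where a joint would pass 70% of its speed; a pose out of reach is approached as far as the arm can. A call with a gripper value outside its range is refused whole. The fingers move at their own pace and stop on an object; the grip force is fixed at half the most. Time passes only in rows, so rows that repeat a pose let the fingers close. It gives the time, the measured TCP pose, the force, the opening and the grip force at its end, in the units of the state.
- ctrl.sense(): the state, without advancing time (a new reading comes with each control period).
- ctrl.camera(name): name is "scene" or "side" or "wrist"; returns a dict with "pixels" (384x512x3 uint8, red, green, blue), "fov_y" (degrees; the focal length in pixels is half the picture's height over the tangent of half this angle, whatever the lens; pixels are square), "cx", "cy" (the principal point, pixels), "camera_from_world" (4x4, takes a point from world to camera coordinates). Camera axes: x right, y up, looking along -z (the intrinsics and any distortion apply to the point x, -y, -z); pixel columns grow to the right and rows downward; lengths in mm; the calibration is good to about 2 mm. A picture is of the moment at which its call begins. There is no depth.
- ctrl.job_done(): hands the job in; it is judged then, once.
The state is a dict: "time_s": time; "qpos": joint angles; "joint_velocities": joint speeds; "joint_efforts": joint torques, N m; "tcp_pos": TCP position; "tcp_rot": TCP orientation; "ft_force": force on the tool from outside, world axes, zero at the start; "torque": the same for the moment, N m; "width": finger opening in mm; "grasp_force": force on a finger pad.
Only numpy, scipy, OpenCV 4.12 (cv2) and the standard library are available. Lean on these libraries where they do the work, as an engineer would, in place of code of your own. Each camera call takes 0.05 s, during which the arm holds its last target. There are 200 camera calls.

## Working session

There is one attempt and no reset: what is moved stays moved. The work goes in short steps, Python scripts to look and compute and a shell command to move; the robot and the scene stay as the last step left them, time stands still between calls to the robot, and variables do not carry over. Pictures are saved under pics/ and viewed, at most 10 in all, crops included, and the job is handed in when it is done.

```bash
mkdir -p pics; ls
python3 - <<'E'
from plant import ctrl
import cv2,numpy as np
s=ctrl.sense();print(s['time_s'],s['tcp_pos'],s['tcp_rot'],s['width'],ctrl.grip_point_offset)
ims=[]
for n in("scene","side"):
    c=ctrl.camera(n);ims.append(c['pixels'])
    print(n,c['fov_y'],c['cx'],c['cy'],np.round(c['camera_from_world'],3).tolist(),[k for k in c])
    cv2.imwrite(f'pics/{n}0.png',cv2.cvtColor(c['pixels'],cv2.COLOR_RGB2BGR))
E
```

```text
pics
0.0 [ 298.69171901 -604.66333263  230.2282754 ] [-3.13961138e+00  6.06389866e-05  4.58881570e-01] 85.27559565692616 18.700000000000003
scene 52.73961197183953 254.5663475233475 184.29293584650227 [[-0.356, 0.935, 0.002, 12.31], [-0.574, -0.22, 0.789, 288.547], [0.737, 0.279, 0.615, -1445.752], [0.0, 0.0, 0.0, 1.0]] ['pixels', 'fov_y', 'cx', 'cy', 'camera_from_world']
side 52.84438227429219 248.8404216434397 192.4510214839102 [[0.964, -0.265, -0.001, -522.696], [0.104, 0.373, 0.922, -270.234], [-0.244, -0.889, 0.387, -566.941], [0.0, 0.0, 0.0, 1.0]] ['pixels', 'fov_y', 'cx', 'cy', 'camera_from_world']
```

View pics/scene0.png

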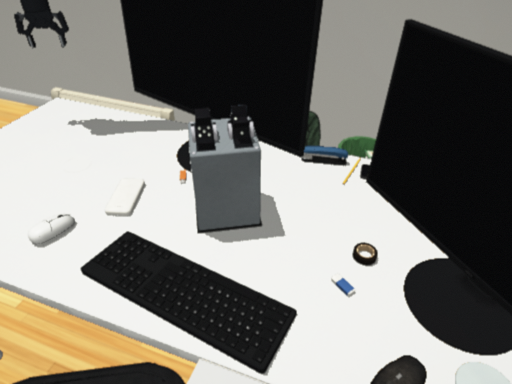

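View pics/side0.png

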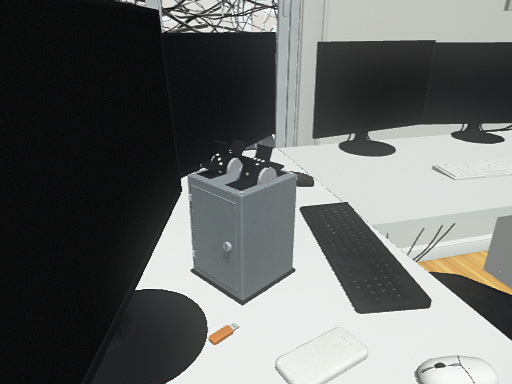

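The scene camera looks from behind the safe, whose top is near (225,130); the side view shows the door, knob at (227,247), and the wheels near (240,165). I'll enlarge both wheel areas.

Run:
```python
import cv2,numpy as np
a=cv2.imread('pics/scene0.png')[95:165,180:270];b=cv2.imread('pics/side0.png')[135:205,180:310]
a=cv2.resize(a,None,fx=6,fy=6,interpolation=cv2.INTER_CUBIC);b=cv2.resize(b,None,fx=6,fy=6,interpolation=cv2.INTER_CUBIC)
g=lambda im:np.uint8(255*(im/255.)**.6)
cv2.imwrite('pics/cropA.png',g(a));cv2.imwrite('pics/cropB.png',g(b))
```

```text
(no output)
```

View pics/cropA.png

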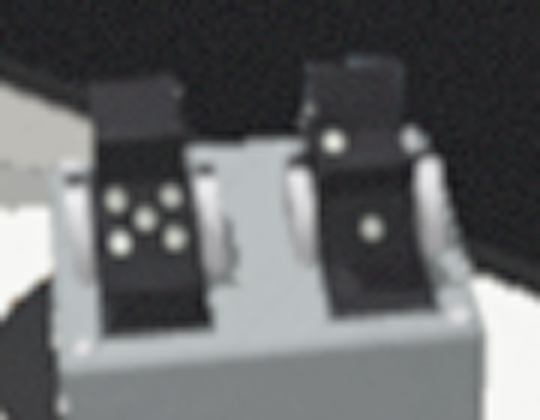

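View pics/cropB.png

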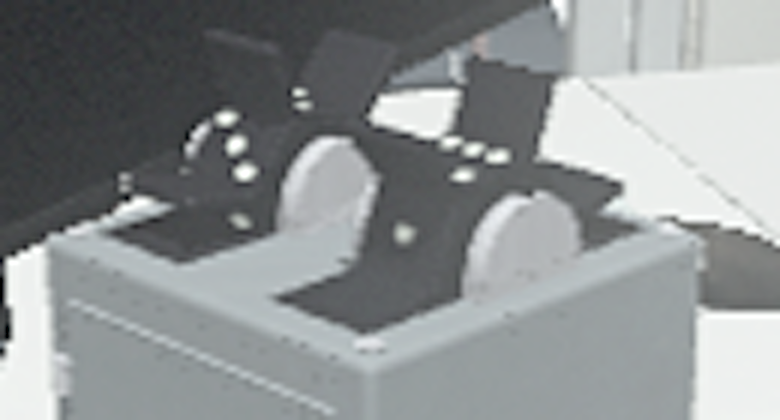

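The scene view, taken from behind, shows the right wheel with 5 at the rear (145,218) and the left with 1 at the rear (371,228). In the side view the left wheel's 3 (237,145) and the right wheel's 1 (405,233) face the door. So the tops are about 2 on the left and 6 on the right. I'll fit the pose and wheel angles now.

```bash
cat > h.py <<'E'
import numpy as np
from scipy.optimize import least_squares
from scipy.spatial.transform import Rotation as R
def proj(c,P):
    P=np.atleast_2d(P);M=c['camera_from_world'];f=192/np.tan(np.radians(c['fov_y'])/2)
    q=P@M[:3,:3].T+M[:3,3];return np.c_[c['cx']-f*q[:,0]/q[:,2],c['cy']+f*q[:,1]/q[:,2]]
def safe(p,L):
    c,s=np.cos(p[2]),np.sin(p[2]);L=np.atleast_2d(L);return np.c_[p[0]+c*L[:,0]-s*L[:,1],p[1]+s*L[:,0]+c*L[:,1],L[:,2]]
def face(th,n,side,r=28):
    a=th-(n-1)*np.pi/3;return [r*np.sin(a),40*side,226+r*np.cos(a)]
E
python3 - <<'E'
from h import *
from plant import ctrl
S,D=ctrl.camera('scene'),ctrl.camera('side')
o=lambda u,v,x,y:((u+.5)/6-.5+x,(v+.5)/6-.5+y)
sc=lambda u,v:o(u,v,180,95); sd=lambda u,v:o(u,v,180,135)
def res(p):
    a,b=p[3:]
    m=[(S,[75,-75,220],sc(60,370)),(S,[75,75,220],sc(482,335)),(D,[-75,-75,220],sd(373,366)),(D,[-75,75,220],sd(50,240)),(D,[75,-75,220],sd(697,248)),
    (S,face(a,1,1),sc(371,228)),(S,face(b,5,-1),sc(145,218)),(D,face(a,3,1),sd(237,145)),(D,face(b,1,-1),sd(405,233))]
    return np.concatenate([proj(c,safe(p,L))[0]-uv for c,L,uv in m])
r=least_squares(res,[600,0,0,1.047,5.236],loss='soft_l1')
p=r.x;print(p,np.round(r.fun.reshape(-1,2),1).tolist())
print('hubs',safe(p,[[0,40,226],[0,-40,226]]),'err deg L',np.degrees(p[3]-2.094),'R',np.degrees(p[4]-4.189))
np.save('p.npy',p)
E
```

```text
[5.63185493e+02 1.23095292e+02 5.23866255e-01 1.22043140e+00
 5.06666426e+00] [[-0.8, -0.7], [1.0, -1.1], [-0.2, -0.6], [-2.0, -1.5], [2.6, -3.2], [-0.2, -0.1], [-0.2, 0.1], [0.1, -0.0], [0.3, 0.1]]
hubs [[543.1762278  157.73095714 226.        ]
 [583.19475787  88.45962648 226.        ]] err deg L -50.051794146669494 R 50.28645767839927
```

The fit is tight: safe at (563,123), yaw 30°. The left wheel needs +50° and the right −50°. Next I'll place the screens before flying over them.

Run:
```python
from h import *
from plant import ctrl
S,D,W=ctrl.camera('scene'),ctrl.camera('side'),ctrl.camera('wrist')
def ray(c,uv):
    M=c['camera_from_world'];f=192/np.tan(np.radians(c['fov_y'])/2)
    d=M[:3,:3].T@np.array([(uv[0]-c['cx'])/f,-(uv[1]-c['cy'])/f,-1]);return -M[:3,:3].T@M[:3,3],d/np.linalg.norm(d)
def tri(a,b):
    (o1,d1),(o2,d2)=ray(S,a),ray(D,b);t=np.linalg.lstsq(np.c_[d1,-d2],o2-o1,rcond=None)[0]
    return np.round([*(o1+t[0]*d1),*(o2+t[1]*d2)])
def atz(c,uv,z): o,d=ray(c,uv);return np.round(o+d*(z-o[2])/d[2])
print('s1 right-bottom',tri((304,151),(182,195)))
for z in(500,550):print('s1 top side',z,atz(D,(160,10),z),'s2 top scene',atz(S,(412,25),z))
print('s1 stand',atz(D,(150,335),0),atz(S,(200,155),0),'s2 stand',atz(S,(470,310),0))
for z in(60,120,180):print(z,'s1 bottom ends',atz(S,(132,88),z),atz(S,(304,151),z),'s2 bot',atz(S,(362,180),z),atz(S,(500,290),z),'s2 in side',atz(D,(275,135),z))
```

```text
s1 right-bottom [446. 286. 142. 461. 277. 123.]
s1 top side 500 [440. 197. 500.] s2 top scene [613. 462. 500.]
s1 top side 550 [ 514. 1350.  550.] s2 top scene [806. 460. 550.]
s1 stand [367. -14.   0.] [366. -53.   0.] s2 stand [667. 693.   0.]
60 s1 bottom ends [ 136. -447.   60.] [321. 259.  60.] s2 bot [400. 434.  60.] [651. 727.  60.] s2 in side [924. 971.  60.]
120 s1 bottom ends [ 245. -357.  120.] [412. 279. 120.] s2 bot [483. 436. 120.] [710. 700. 120.] s2 in side [846. 749. 120.]
180 s1 bottom ends [ 355. -267.  180.] [504. 298. 180.] s2 bot [566. 438. 180.] [768. 673. 180.] s2 in side [768. 526. 180.]
```

```bash
python3 -m inch '[[0,0,-50,0,0,0,1],[0,0,-100,0,0,0,1],[0,0,-150,0,0,0,1],[0,0,-200,0,0,0,1],[0,0,-250,0,0,0,1],[0,0,-250,0,0,0,1]]'
```

```text
time_s: 0.95
tcp_pos: [299.7, -606.5, 490.4]
tcp_rot: [3.126, -0.001, 0.459]
ft_force: [1.2, -0.5, 1.1]
width: 0.1
grasp_force: 0.0
```

```bash
python3 -m inch '[[38,-31,0,0,0,-0.3,1],[75,-62,0,0,0,-0.6,1],[112,-93,0,0,0,-0.9,1],[150,-125,0,0,0,-1.2,1],[187,-156,0,0,0,-1.5,1],[225,-187,0,0,0,-1.8,1],[262,-218,0,0,0,-2,1],[300,-249,0,0,0,-2.3,1],[337,-280,0,0,0,-2.5,1],[374,-311,0,0,0,-2.8,1],[412,-342,0,0,0,-3,1],[449,-374,0,0,0,-3.3,1],[487,-405,0,0,0,-3.5,1],[524,-436,0,0,0,-3.7,1],[562,-467,0,0,0,-3.7,1],[599,-498,0,0,0,-3.7,1],[599,-498,0,0,0,-3.7,1],[599,-498,0,0,0,-3.7,1]]'
python3 - <<'E'
from plant import ctrl
import cv2,numpy as np
c=ctrl.camera('side')['pixels'];d=ctrl.camera('scene')['pixels']
cv2.imwrite('pics/m1.png',cv2.cvtColor(np.hstack([c,d])[:,:,:],cv2.COLOR_RGB2BGR)[:, :])
im=cv2.resize(cv2.imread('pics/m1.png'),(800,300));cv2.imwrite('pics/m1.png',im)
E
```

```text
time_s: 2.75
tcp_pos: [615.4, 107.9, 480.1]
tcp_rot: [-3.141, 0.002, 0.526]
ft_force: [-0.2, 0.4, 0.3]
width: -0.0
grasp_force: 0.0
```

View pics/m1.png

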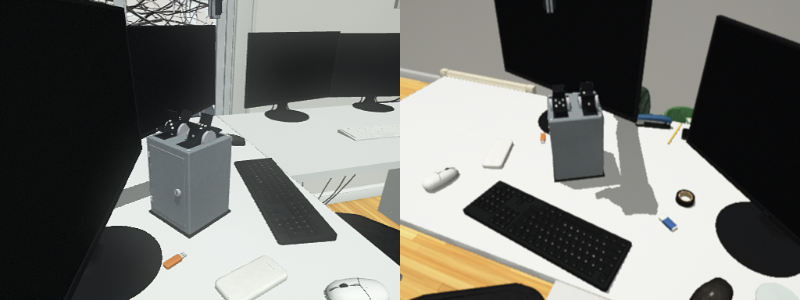

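The arm is clear above the safe, with the fingertips at the top of the scene view near (548,5). Descending partway.

```bash
python3 -m inch '[[0,0,40,0,0,0,1],[0,0,80,0,0,0,1],[0,0,120,0,0,0,1],[0,0,150,0,0,0,1],[0,0,165,0,0,0,1],[0,0,165,0,0,0,1]]'
python3 - <<'E'
from plant import ctrl
import cv2,numpy as np
c=ctrl.camera('side')['pixels'][0:240,100:356];d=ctrl.camera('scene')['pixels'][0:240,100:356]
cv2.imwrite('pics/m2.png',cv2.resize(cv2.cvtColor(np.hstack([c,d]),cv2.COLOR_RGB2BGR),(800,375)))
E
```

```text
time_s: 3.45
tcp_pos: [614.7, 104.6, 314.7]
tcp_rot: [-3.141, 0.003, 0.521]
ft_force: [0.1, 0.3, 0.1]
width: 0.4
grasp_force: 0.0
```

View pics/m2.png

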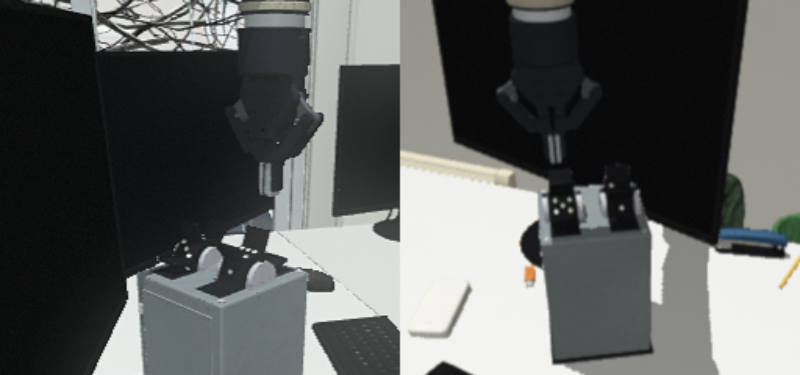

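Left panel (side): the fingertip at (268,190) stands behind the right wheel's rear-leaning fin. Right panel (scene): it lines up with the right wheel, at (556,160). Now lower, push toward the door, and lift.

```bash
python3 -m inch '[[0,0,30,0,0,0,1],[0,0,51,0,0,0,1],[0,0,51,0,0,0,1],[-8,0,51,0,0,0,1],[-16,0,51,0,0,0,1],[-22,0,51,0,0,0,1],[-28,0,51,0,0,0,1],[-34,0,51,0,0,0,1],[-38,0,51,0,0,0,1],[-41,0,51,0,0,0,1],[-41,0,51,0,0,0,1],[-41,0,51,0,0,0,1]]'
python3 -m inch '[[0,0,-20,0,0,0,1],[0,0,-60,0,0,0,1],[0,0,-90,0,0,0,1],[0,0,-90,0,0,0,1]]'
```

```text
time_s: 4.75
tcp_pos: [579.5, 85.9, 265.0]
tcp_rot: [-3.141, 0.001, 0.523]
ft_force: [0.3, 0.3, 0.0]
width: -0.1
grasp_force: 0.0
time_s: 5.15
tcp_pos: [581.8, 87.1, 360.1]
tcp_rot: [3.139, -0.008, 0.524]
ft_force: [-0.8, 0.1, 0.1]
width: -0.3
grasp_force: 0.0
```

```bash
python3 -m inch '[[-15,-35,0,0,0,0,1],[-33,-75,0,0,0,0,1],[-35,-80,0,0,0,0,1],[-35,-80,0,0,0,0,1]]'
python3 - <<'E'
from plant import ctrl
import cv2,numpy as np
c=ctrl.camera('side')['pixels'][0:240,100:356];d=ctrl.camera('scene')['pixels'][0:240,100:356]
cv2.imwrite('pics/m3.png',cv2.resize(cv2.cvtColor(np.hstack([c,d]),cv2.COLOR_RGB2BGR),(800,375),interpolation=cv2.INTER_CUBIC))
E
```

```text
time_s: 5.55
tcp_pos: [508.5, 138.8, 355.2]
tcp_rot: [3.141, 0.001, 0.526]
ft_force: [0.6, -0.3, -0.2]
width: -0.1
grasp_force: 0.0
```

View pics/m3.png

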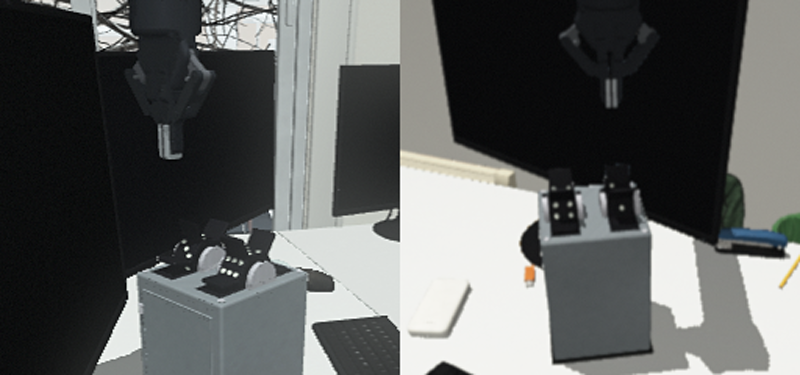

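The right wheel now shows 6 at the rear (565,212), so 5 is on top. The gripper is clear of the screen and over the door-side gap of the left wheel. Push the left wheel away from the door.

```bash
python3 -m inch '[[0,0,40,0,0,0,1],[0,0,75,0,0,0,1],[0,0,91,0,0,0,1],[0,0,91,0,0,0,1],[8,0,91,0,0,0,1],[16,0,91,0,0,0,1],[22,0,91,0,0,0,1],[28,0,91,0,0,0,1],[34,0,91,0,0,0,1],[39,0,91,0,0,0,1],[43,0,91,0,0,0,1],[45,0,91,0,0,0,1],[45,0,91,0,0,0,1],[45,0,91,0,0,0,1]]'
python3 -m inch '[[0,0,-20,0,0,0,1],[0,0,-60,0,0,0,1],[0,0,-110,0,0,0,1],[0,0,-160,0,0,0,1],[0,0,-160,0,0,0,1]]'
python3 - <<'E'
from plant import ctrl
import cv2,numpy as np
g=lambda im:np.uint8(255*(im/255.)**.6)
c=ctrl.camera('side')['pixels'][135:205,180:310];d=ctrl.camera('scene')['pixels'][95:165,180:270]
rs=lambda i:cv2.resize(i,None,fx=6,fy=6,interpolation=cv2.INTER_CUBIC)
cv2.imwrite('pics/c.png',g(rs(c))[:,:,::-1]);cv2.imwrite('pics/d.png',g(rs(d))[:,:,::-1])
E
```

```text
time_s: 7.05
tcp_pos: [548.9, 160.8, 264.5]
tcp_rot: [-3.142, -0.001, 0.524]
ft_force: [0.4, 0.1, -0.5]
width: -0.1
grasp_force: 0.0
time_s: 7.55
tcp_pos: [551.0, 162.4, 432.6]
tcp_rot: [3.139, -0.015, 0.523]
ft_force: [1.0, 0.5, -0.0]
width: 0.3
grasp_force: 0.0
```

View pics/c.png

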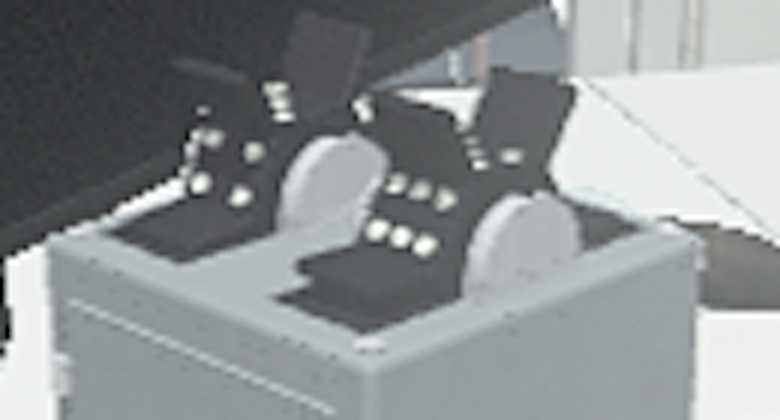

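View pics/d.png

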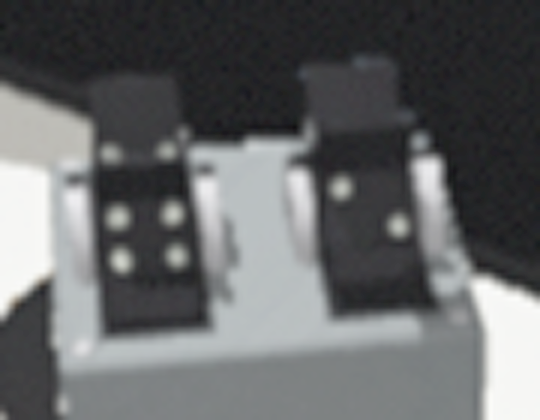

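Left wheel: 4 faces the door (226,167 in the side crop) and 2 the rear (370,207 in the scene crop), so 3 is on top. Right wheel: 6 faces the door (410,215) and 4 the rear (147,237), so 5 is on top. I'll check how level each one is.

Run:
```python
from h import *
from plant import ctrl
S,D=ctrl.camera('scene'),ctrl.camera('side');p=np.load('p.npy')
o=lambda u,v,x,y:np.array([(u+.5)/6-.5+x,(v+.5)/6-.5+y])
sc=lambda u,v:o(u,v,180,95); sd=lambda u,v:o(u,v,180,135)
for nm,side,t,obs in(('L',1,2.094,[(S,2,sc(369.5,207)),(D,4,sd(226.5,167))]),('R',-1,4.189,[(S,4,sc(147.5,237)),(D,6,sd(410.5,214.7))])):
    for ob in(obs,obs[:1],obs[1:]):
        f=lambda a:np.concatenate([proj(c,safe(p,face(a[0],n,side)))[0]-uv for c,n,uv in ob])
        r=least_squares(f,[t]);print(nm,np.degrees(r.x[0]-t).round(1),r.fun.round(1))
```

```text
L -5.6 [-0.3 -0.1  0.3 -0. ]
L -5.0 [-0.3  0. ]
L -6.0 [0.3 0.1]
R 2.6 [-0.4 -0.3  0.4 -0.1]
R 3.9 [-0.3  0. ]
R 1.7 [0.4 0.1]
```

Both are well within 15° (left −5.6°, right +2.6°). The tool is clear of the safe, at rest and touching nothing, so I'm handing in.

```bash
python3 -c "
from plant import ctrl
s=ctrl.sense();print(s['time_s'],s['tcp_pos'],s['ft_force']);print(ctrl.job_done())"
```

```text
7.75 [548.18883603 160.0777694  423.0350209 ] [0.09199633 0.1885346  0.28605146]
the job is handed in; nothing more can be done
None
```

I set the left wheel to three (about 6° off level) and the right wheel to five (about 3° off), measured from the camera images against the 15° limit, and handed the job in at 7.75 s with the gripper raised clear of the safe; no verdict came back.

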